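# Load a prosthesis battery pack through the spring flaps of its charging dock

## Robot

A 7-joint arm with a two-finger parallel gripper is mounted at the origin on the work surface. World frame = base frame: x ahead of the robot, y to its left, z up, the work surface at z = 0. Lengths are in m, angles in rad, forces in N, time in s.
With the tool pointing down it reaches from about 0.35 to 0.9 m from the base axis. Payload 8.1 kg.
Tool frame: the origin (TCP) lies midway between the tips of the shut fingers; the grasp point (between the pads) lies arm.tcp_to_grasp behind it (arm.tcp_to_grasp is the distance from the TCP to the grasp point, in m); z points along the fingers, y is the line along which they close (so a half turn about z gives the same grasp; the last joint's range is limited). The gripper opens to 92 mm and grips with 3 to 60 N. Pads are 19 mm wide; open, the fingers measure 130 mm over their backs; the gripper's body (75 mm by 190 mm) begins 47 mm behind the grasp point.
Start: joints at [-1.265, 0.434, 0.025, 1.573, -0.012, 1.134, -0.075], TCP at [0.248, 0.574, 0.227] pointing down, gripper open.
Joint ranges: [-2.62, 2.62], [-0.44, 2.09], [-1.27, 1.32], [0.08, 2.57], [-1.32, 4.46], [0.12, 2], [-2.74, 2.74]. Speed limits (rad/s): [2.22, 2.22, 3.01, 3.01, 3.14, 3.14, 3.14].

## Interface

Orientations are given as a rotation vector (axis times angle).
In Python, from cell import observe, get_image, arm gives the robot as it stands. The module is installed in compiled form; this text tells all that it offers.
- The arm moves only by the tool drive_tool, never from a script. Its argument "steps" is a list of rows, each a list of 5 numbers: the closure, from 0 (fully open) to 1 (shut), then the shift along the world's x, y, z in mm, then the turn about the world's z in rad. In form: [[hand, x, y, z, roll], ...]. A call has 1 to 20 rows; each row shifts and turns the commanded pose from where the row before left it; what a row does not reach is not made up. A row lasts 1/12 s, in which the tool goes at most 41.7 mm and 7.16 degrees, less where a joint would pass 70% of its speed; a pose out of reach is approached as far as the arm can. A call with a gripper value outside its range is refused whole. The fingers move at their own pace and stop on an object; "grip_force" is the grip in N (left out, the last holds). Time passes only in rows, so rows that do not move let the fingers close. It gives the time, the measured TCP pose, the force, the opening and the grip force at its end, in the units of the state.
- observe(): the state, without advancing time (a new reading comes with each control period).
- get_image(name): name is "scene" or "top" or "wrist"; returns a dict with "image" (400x640x3 uint8, red, green, blue), "vfov" (degrees; the focal length in pixels is half the picture's height over the tangent of half this angle, whatever the lens; pixels are square), "cx", "cy" (the principal point, pixels), "k1" (the pictures are not rectified: a ray, as slopes to the right and down, at radius r is drawn at 1 + k1 r^2 times it, then the intrinsics apply), "xyz" and "attitude" of the camera in the world. Camera axes: x right, y down, z forward; pixel columns grow to the right and rows downward; lengths in m; the calibration is good to about 2 mm. A picture is of the moment at which its call begins. There is no depth.
- arm.sign_off(): hands the job in; it is judged then, once.
The state is a dict: "clock": time; "joints": joint angles; "dq": joint speeds; "joint_efforts": joint torques, N m; "position": TCP position; "ee_rot": TCP orientation; "force": force on the tool from outside, world axes, zero at the start; "ft_torque": the same for the moment, N m; "width": opening from 0.0 (shut) to 1.0 (fully open); "gripper_force": force on a finger pad.
Only numpy, scipy, OpenCV 4.12 (cv2) and the standard library are available. Lean on these libraries where they do the work, as an engineer would, in place of code of your own. Each camera call takes 0.05 s, during which the arm holds its last target. There are 200 camera calls.

## Task

Put the blue battery pack into the infeed of the charging dock, round nose first, and slide it through the orange spring flaps until it has pressed the sprung copper contact pad inside firmly back, so that the flaps shut behind it. How deep the pad sits is not known beforehand, so push gently, feel for it and press it with 12 to 15 N; never force the pack against the flaps, walls or pad (stay below about 20 N). Leave the pack there, let go, and leave the black spare pack alone.

Things in the scene. Friction and masses are not known exactly. Their poses are not given: they have to be found in the camera images.
- pack_fin (a point): Grip point of the loose blue pack (0.25-0.46 kg). Body 90 long (x) x 60 wide x 30 mm high; half-round nose (radius 30) at its +x end, flat tail at -x. On top a white upright fin, 44 long (x) x 16 wide (y), from 30 to 80 mm above the underside. This point: in the fin, over the pack's middle (45 mm from nose tip and from tail), 64 mm above the underside; z up.
- spare_fin (a point): The same point on the black spare pack with a yellow fin: same shape and size, not to be moved.
- dock: Charging dock fixed to the bench, light grey track along its x, 112 mm wide. Origin on the bench surface under the middle of the closed flaps; +x is the way the pack is pushed, y left, z up. Track floor 6 mm above the bench, from x = -150 to 202 mm; side walls 41.5 mm above the bench. Past x = 202 a grey housing 60 mm high. Flaps and sliding together resist with less than 10 N.
- infeed (a point): Point on the track floor in the middle of the infeed (open above), 100 mm before the flaps; axes as the dock's. The infeed is 84 mm wide inside from dock x = -150 to -62 mm, then funnels to a 65 mm wide neck from x = -34 to -6. A pack with its middle over this point has its nose 55 mm before the flaps.
- gate (a point): Point on the track floor midway between the flaps (dock x = 0); axes as the dock's. Behind it a pocket 44 mm long, 90 mm wide, where the open flaps lie along the sides; then the walls funnel (x = 44 to 66 mm) to a 65.6 mm wide channel. The flaps shut once the pack's tail is 38 mm past them (pack middle at x over 83 mm).
- bay (a point): Point at dock x = 100 mm, on the middle line, level with the top of the clear cover over the bay (x = 6 to 202 mm, underside 41.5, top 45.5 mm above the bench; the fin runs in its 34 mm wide middle slot, fingers on the fin pass above it). Copper contact pad inside, 44 wide, 11 to 33 mm above the bench; its untouched face is at x between 142 and 182 mm, unknown and different each time.
- flap_left (a joint): Angle of the left orange flap (36 x 26 x 3 mm, upright hinge at the track's left side), rad: 0 shut, grows to 1.6 as it is pushed open inwards (dock +x). A spring shuts it; it does not open outwards.
- flap_right (a joint): The same for the right flap.
- pad (a joint): How far the contact pad is pressed back, m: 0 untouched, 0.010 at its hard end. It gives from about 6 N and takes 1.1 N more for each mm (17 N at the end). It stays about where it was pressed to (pressed beyond 5.4 mm it comes back to about 5.4 mm). Firmly pressed means more than 4 mm, which takes about 10.5 N.
Mind the look-alikes: they are no part of the job. Leave any purple or turquoise look-alike of the part that bears pack_fin alone.

How it is judged:
On the way, in this order (a step that is already met when the one before it is completed fails the run):
1. the pack, on the track floor, pushes both flaps open (value of joint each of flap_left, flap_right above 0.7 rad and x of pack_fin in the frame of dock below 0.08 m and z of pack_fin in the frame of dock below 0.078 m), for 0.1 s.
2. the pack presses the contact pad back more than 4 mm (value of joint pad above 0.004 m and x of pack_fin in the frame of dock above 0.09 m), for 0.1 s.
At the end, for the whole second after the job is handed in: The blue pack lies level and at rest on the floor of the dock's bay, its middle more than 90 mm past the flap line, both flaps shut behind it (under 0.1 rad), the contact pad pressed back more than 4 mm (all of step 2 and value of joint each of flap_left, flap_right below 0.1 rad and z of pack_fin in the frame of dock below 0.076 m and angle between pack_fin's own z axis and vertical below 0.06 rad and linear speed of pack below 0.01 m/s); the robot touches nothing.
It fails at once if the pack is forced against the dock's flaps, contact pad, walls or cover with more than 20 N (contact force between pack and dock above 20 N).
It fails at once if the black spare pack is moved more than 20 mm (distance of spare_fin from where it was at the start of the episode above 0.02 m).
It also fails if it takes over 64 s, if anything falls off the work surface, if the arm or the gripper's body presses on something with over 40 N, if the wrist force passes 120 N, or if a joint passes its speed limit or range.

## Working session

There is one attempt and no reset: what is moved stays moved. The work goes in short steps, Python scripts to look and compute and a tool call to move; the robot and the scene stay as the last step left them, time stands still between calls to the robot, and variables do not carry over. Pictures are saved under pics/ and viewed, at most 10 in all, crops included, and the job is handed in when it is done.

Besides the shell and the picture viewer there is one more tool, called by a JSON object that holds its "name" and its "arguments", one argument or row to a line. drive_tool: Moves the arm, as the interface text tells. Its arguments: {"type":"object","properties":{"steps":{"type":"array"},"grip_force":{"type":"number"}},"required":["steps"]}

```bash
mkdir -p pics
cat > h.py <<'E'
import numpy as np, cv2
from scipy.spatial.transform import Rotation as R
from cell import observe, get_image, arm
def rot(a):
    a=np.array(a,float)
    if a.shape==(3,3): return a
    return R.from_rotvec(a).as_matrix() if a.size==3 else R.from_quat(a).as_matrix()
def K(g):
    f=200/np.tan(np.radians(g['vfov'])/2); return np.array([[f,0,g['cx']],[0,f,g['cy']],[0,0,1]])
def ray(g,uv):
    p=cv2.undistortPoints(np.array(uv,float).reshape(-1,1,2),K(g),np.array([g['k1'],0,0,0.]))[:,0]
    return (rot(g['attitude'])@np.c_[p,np.ones(len(p))].T).T
def onplane(g,uv,z):
    d=ray(g,uv); c=np.array(g['xyz']); return c+d*((z-c[2])/d[:,2])[:,None]
def proj(g,P):
    A=rot(g['attitude']); t=-A.T@np.array(g['xyz'])
    return cv2.projectPoints(np.array(P,float).reshape(-1,1,3),cv2.Rodrigues(A.T)[0],t,K(g),np.array([g['k1'],0,0,0.]))[0][:,0]
E
python3 - <<'E'
from h import *
import pickle
G={}
for n in ("scene","top","wrist"):
    g=get_image(n);G[n]=g
    cv2.imwrite(f"pics/{n}0.png",cv2.cvtColor(g['image'],cv2.COLOR_RGB2BGR))
    print(n,{k:v for k,v in g.items() if k!='image'})
pickle.dump(G,open("g0.pkl","wb"))
print(observe(),arm.tcp_to_grasp)
E
```

```text
scene {'vfov': 43.29692733634395, 'cx': 314.4380612404115, 'cy': 204.28964922998227, 'k1': -0.08495501257481466, 'xyz': array([ 1.06368886, -0.34940881,  0.79733935]), 'attitude': array([-2.12421227, -1.30593841,  0.48103254])}
top {'vfov': 50.14616022485691, 'cx': 317.30901560613387, 'cy': 200.47324181476827, 'k1': -0.020298563775018486, 'xyz': array([ 0.41908787, -0.04328009,  1.0208117 ]), 'attitude': array([-2.16495195,  2.16702067, -0.12239941])}
wrist {'vfov': 62.278412796219946, 'cx': 313.4185068749394, 'cy': 201.09576657687558, 'k1': 0.007912593959691424, 'xyz': array([0.17767442, 0.60479097, 0.38399452]), 'attitude': array([2.41776607, 1.58758614, 0.22994965])}
{'clock': 0.15, 'joints': array([-1.26459728,  0.43500998,  0.02498395,  1.57387963, -0.01162674,
        1.13401534, -0.07511041]), 'dq': array([-0.00041552, -0.00080364, -0.0003044 , -0.00182941,  0.0012877 ,
       -0.00209785, -0.00014101]), 'joint_efforts': array([ 1.91993538e-03, -6.68262649e+01,  9.86045077e-01, -3.14691603e+01,
       -6.04912103e-02,  3.93038127e-02,  6.63542096e-05]), 'position': array([0.24832749, 0.57312373, 0.22616154]), 'ee_rot': array([-6.37799635e-01, -3.07601318e+00,  1.81750927e-03]), 'force': array([ 0.06602818, -0.72883006,  0.04194829]), 'ft_torque': array([ 0.01689028, -0.02342399, -0.02702569]), 'gripper_force': 0.0, 'width': 0.9977368479571528} 0.0188
```

View pics/top0.png

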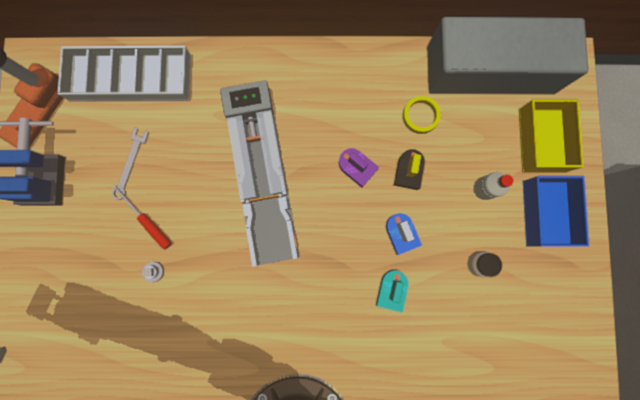

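View pics/scene0.png

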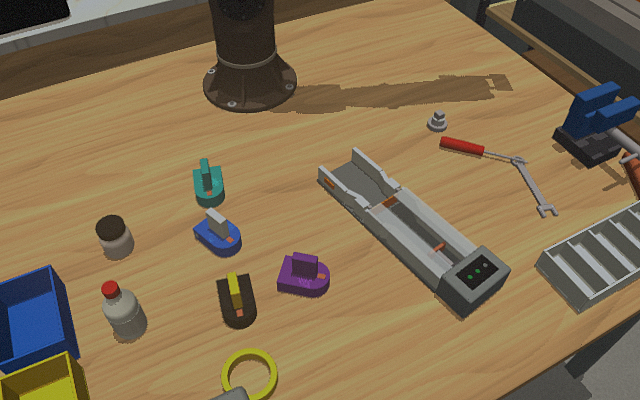

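Candidates in the top view are the blue pack with white fin (403,232), the black spare (410,168), the purple look-alike (357,167) and the turquoise one (394,290). I choose the blue one; its round nose points up in the image (398,215). The dock's infeed is at (272,235), flaps at (264,198) and housing at (246,97).

Run:
```python
from h import *
import pickle
G=pickle.load(open("g0.pkl","rb"))
t=cv2.cvtColor(G['top']['image'],cv2.COLOR_RGB2BGR)
a=cv2.resize(t[195:265,370:440],(560,560)[:2],interpolation=cv2.INTER_CUBIC)
b=cv2.resize(t[75:275,205:305],(280,560),interpolation=cv2.INTER_CUBIC)
cv2.imwrite("pics/crop1.png",np.hstack([cv2.resize(a,(500,560)),b]))
for n in ("top","scene"):
    g=G[n]; hsv=cv2.cvtColor(g['image'],cv2.COLOR_RGB2HSV)
    m=cv2.inRange(hsv,(105,120,60),(125,255,255))
    c,_=cv2.findContours(m,cv2.RETR_EXTERNAL,cv2.CHAIN_APPROX_NONE)
    for k in c:
        if cv2.contourArea(k)>150: print(n,cv2.contourArea(k),cv2.boundingRect(k))
    o=cv2.inRange(hsv,(5,120,120),(16,255,255))
    N,_,s,ce=cv2.connectedComponentsWithStats(o)
    for i in range(1,N):
        if s[i,4]>8: print('  orange',s[i],ce[i].round(1))
```

```text
top 851.0 (387, 214, 34, 40)
top 333.0 (0, 177, 32, 14)
top 3202.0 (536, 176, 52, 70)
top 319.5 (0, 150, 30, 14)
  orange [  4  37 127  11 656] [70.  40.3]
  orange [181  36 167  13 975] [264.7  40.5]
  orange [366  36  66  16 304] [405.8  43.6]
  orange [239  43  12   2  14] [243.8  43.2]
  orange [588  43   6  10  29] [591.1  48.9]
  orange [24 44 19  2 32] [34.2 44.6]
  orange [44 44  9  2 12] [47.5 44.3]
  orange [132  44  13   1  13] [138.  44.]
  orange [146  44  33   1  33] [162.  44.]
  orange [240  47   8   3  10] [243.2  48. ]
  orange [22 48 12  3 22] [27.4 49.4]
  orange [38 49 18  3 26] [46.5 49.8]
  orange [273  53  13   4  26] [279.   54.6]
  orange [48 55 11  2 15] [53.9 55.5]
  orange [   5   63   47   58 1192] [29.7 96.5]
  orange [374  91   8   2  13] [377.5  91.5]
  orange [582  92  13   2  21] [589.   92.4]
  orange [ 49 100   5   6  10] [ 50.9 102.5]
  orange [272 101   3  13  16] [273.1 106.7]
  orange [ 51 102  11  15  16] [ 55.7 109.3]
  orange [160 103  10   2  14] [163.9 103.3]
  orange [149 104  10   1  10] [153.5 104. ]
  orange [103 123   6   4  14] [105
[... 25333 characters left out ...]
14   8  23] [153.1 379.4]
  orange [308 377  34  18  94] [324.3 384.9]
  orange [202 380   7   4   9] [204.7 381.4]
  orange [414 381  12   7  18] [420.6 384. ]
  orange [ 88 382  11   7  20] [ 92.1 385. ]
  orange [121 386  16   8  21] [129.1 389.8]
  orange [280 387   6   6  14] [282.2 389.6]
  orange [367 389  10   7  16] [370.9 392. ]
  orange [143 391  24   9  65] [153.6 396.2]
  orange [467 390   6   3  11] [469.3 391. ]
  orange [168 392  25   8  69] [181.2 395.3]
  orange [207 392   6   3   9] [209.  392.8]
  orange [296 393  10   7  27] [300.4 396.3]
  orange [391 393   7   5  11] [394.1 394.9]
  orange [132 394   8   6  16] [135.6 397.3]
  orange [360 395   6   4  12] [362.9 396.4]
```

View pics/crop1.png

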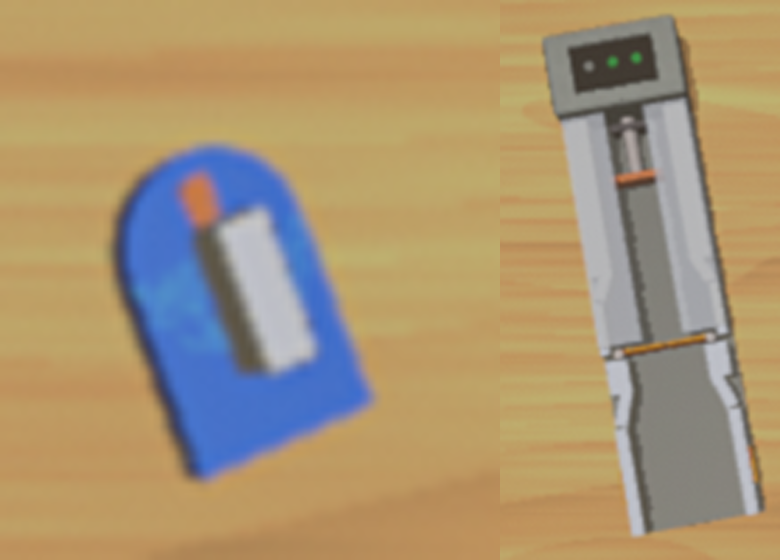

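The crop confirms the blue pack with white fin: nose upward, tail corners at about (398,255) and (422,245). The dock's flap line runs (245,201)–(282,195), the near wall ends are at (254,266) and (299,257), and the pad is near (253,138).

Run:
```python
from h import *
import pickle
G=pickle.load(open("g0.pkl","rb")); g=G['top']
p=onplane(g,[(398,254.7),(422,245)],.03); print('tail',p)
hsv=cv2.cvtColor(g['image'],cv2.COLOR_RGB2HSV)
m=cv2.inRange(hsv,(0,0,150),(180,60,255))[205:250,385:425]
N,l,s,c=cv2.connectedComponentsWithStats(m);i=1+np.argmax(s[1:,4])
print('fin',s[i],onplane(g,[c[i]+[385,205]],.08))
n=(p[0]+p[1])/2;d=p[0]-p[1];print('w',np.linalg.norm(d)); ax=np.array([-d[1],d[0]])[:2]/np.linalg.norm(d[:2])
ax*=np.sign(ax[0]);print('pack mid',n[:2]+.045*ax,'yaw',np.arctan2(ax[1],ax[0]))
q=onplane(g,[(253.9,266),(298.6,257.1)],.0415);print('near end',q,np.linalg.norm(q[0]-q[1]))
f=onplane(g,[(245.4,201.1),(281.8,195.4)],.034);print('flaps',f,f.mean(0))
d=f.mean(0)-q.mean(0);print('len',np.linalg.norm(d),'yaw',np.arctan2(d[1],d[0]))
h=onplane(g,[((543-500)/2.8+205,40/2.8+75),((672-500)/2.8+205,15/2.8+75)],.06);print('housing far',h)
o=observe();g=G['wrist'];T=rot(o['ee_rot']);print('cam in tool',T.T@(np.array(g['xyz'])-o['position']),'\n',T.T@rot(g['attitude']),'\n',T)
```

```text
tail [[ 0.40290315 -0.23174179  0.03      ]
 [ 0.4250237  -0.28777236  0.03      ]]
fin [ 16  16  13  21 139] [[ 0.45613706 -0.24304121  0.08      ]]
w 0.06023905177082984
pack mid [ 0.45581959 -0.24323251] yaw 0.37601054569751674
near end [[ 0.37805774  0.09795552  0.0415    ]
 [ 0.3980196  -0.0033445   0.0415    ]] 0.10324810540116033
flaps [[0.5269395  0.12098922 0.034     ]
 [0.54020521 0.03654139 0.034     ]] [0.53357236 0.07876531 0.034     ]
len 0.1490839471334056 yaw 0.21289276012232564
housing far [[0.78652981 0.17993017 0.06      ]
 [0.80800073 0.07268684 0.06      ]]
cam in tool [ 0.07740566  0.0007813  -0.15784066] 
 [[ 1.63668143e-04 -9.58967048e-01 -2.83517503e-01]
 [ 9.99999200e-01 -1.98692174e-04  1.24933119e-03]
 [-1.25440015e-03 -2.83517481e-01  9.58966248e-01]] 
 [[-9.17559447e-01  3.97598432e-01 -3.83855022e-04]
 [ 3.97598608e-01  9.17558790e-01 -1.10213920e-03]
 [-8.59992675e-05 -1.16389846e-03 -9.99999319e-01]]
```

View pics/wrist0.png

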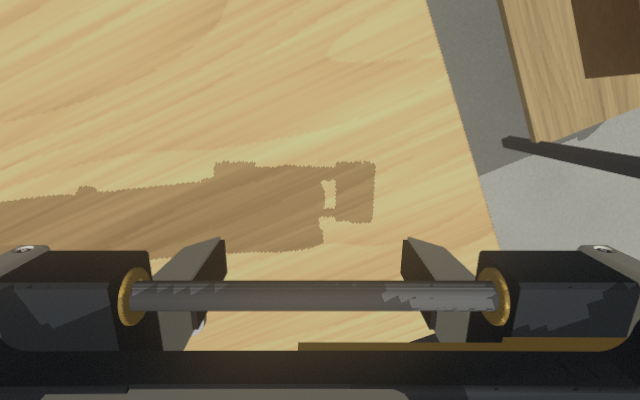

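{"name": "drive_tool", "arguments": {
  "steps": [
    [0,12.6,-24.7,4,-0.12],
    [0,12.6,-24.7,4,-0.124],
    [0,12.6,-24.7,4,-0.124],
    [0,12.6,-24.7,4,-0.124],
    [0,12.6,-24.7,4,-0.124],
    [0,12.6,-24.7,4,-0.124],
    [0,12.6,-24.7,4,-0.124],
    [0,12.6,-24.7,4,-0.124],
    [0,12.6,-24.7,4,-0.124],
    [0,12.6,-24.7,4,-0.124],
    [0,12.6,-24.7,4,-0.124],
    [0,12.6,-24.7,4,-0.124],
    [0,12.6,-24.7,4,-0.124],
    [0,12.6,-24.7,4,-0.124],
    [0,12.6,-24.7,4,-0.124],
    [0,12.6,-24.7,4,-0.124],
    [0,12.6,-24.7,4,-0.124],
    [0,12.6,-24.7,4,-0.124],
    [0,12.6,-24.7,4,-0.124],
    [0,12.6,-24.7,4,-0.124]
  ]
}}

```text
clock: 1.82
position: [0.5007, 0.0782, 0.3069]
ee_rot: [-3.117, -0.393, -0.0]
force: [0.6, 0.3, -0.1]
width: 1.003
gripper_force: 0.0
```

{"name": "drive_tool", "arguments": {
  "steps": [
    [0,0,0,0,-0.05],
    [0,0,0,0,0]
  ]
}}

```text
clock: 1.98
position: [0.5009, 0.0778, 0.3068]
ee_rot: [3.125, 0.315, 0.0]
force: [-1.3, 1.3, 0.5]
width: 0.996
gripper_force: 0.0
```

Run:
```python
from h import *
import pickle
g=get_image("wrist");pickle.dump(g,open("g1.pkl","wb"))
cv2.imwrite("pics/wrist1.png",cv2.cvtColor(g['image'],cv2.COLOR_RGB2BGR))
o=observe();print(o['clock'],o['joints'].round(3),g['xyz'],o['position'],o['force'])
T=rot(o['ee_rot']);print('y yaw',np.arctan2(T[1,1],T[0,1]))
```

```text
2.0333 [-0.849  0.192  0.712  1.773 -0.133  1.226 -1.464] [0.57569273 0.09413758 0.46483523] [0.50033577 0.0792571  0.30653112] [-0.2272783   0.14983125 -0.16152235]
y yaw -1.363961074581225
```

View pics/wrist1.png

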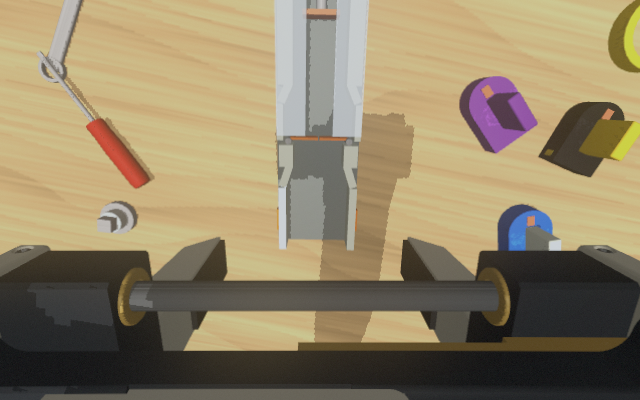

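The wrist view shows the dock nearly vertical: flaps at row 138 (cols 290–347), near wall ends at (279,248)/(355,249), pad face near (321,12), and the blue pack at (528,228).

Run:
```python
from h import *
import pickle
g=pickle.load(open("g1.pkl","rb"));im=g['image'];hsv=cv2.cvtColor(im,cv2.COLOR_RGB2HSV)
L=[];Rr=[]
for v in list(range(5,128,6))+list(range(190,244,6)):
    lo=(hsv[v,:,1]<70)
    k=[u for u in range(255,400) if hsv[v,u,1]<60 and hsv[v,u,2]>130]
    L.append((k[0],v));
    # right: last bright wall px
    Rr.append((k[-1]+1,v))
    if v%18<6: print(v,k[0],k[-1])
l=onplane(g,L,.0415);r=onplane(g,Rr,.0415)
print(np.c_[l[:,:2],r[:,:2],np.linalg.norm(l-r,axis=1)].round(4))
o=cv2.inRange(hsv,(5,150,100),(17,255,255));
for a,b in((130,146),(0,22)):
    ys,xs=np.nonzero(o[a:b,285:352]);print('orange rows',np.unique(ys+a,return_counts=True),xs.min()+285,xs.max()+285)
```

```text
5 274 368
23 274 367
41 275 366
59 275 365
77 275 364
95 276 363
113 276 362
202 278 356
220 279 354
238 279 354
[[0.6712 0.1595 0.6926 0.0541 0.1075]
 [0.6652 0.1585 0.6867 0.0526 0.1081]
 [0.6592 0.1575 0.6806 0.0522 0.1074]
 [0.6532 0.1565 0.6746 0.0507 0.1079]
 [0.647  0.1555 0.6686 0.0492 0.1084]
 [0.6411 0.1533 0.6623 0.0488 0.1066]
 [0.6348 0.1522 0.6562 0.0472 0.1072]
 [0.6285 0.1512 0.65   0.0457 0.1077]
 [0.6222 0.1501 0.6435 0.0452 0.107 ]
 [0.6157 0.149  0.6372 0.0436 0.1075]
 [0.6093 0.1479 0.6308 0.042  0.1081]
 [0.6027 0.1468 0.6241 0.0416 0.1074]
 [0.5961 0.1457 0.6176 0.0399 0.1079]
 [0.5894 0.1446 0.611  0.0383 0.1085]
 [0.5827 0.1434 0.6041 0.0378 0.1078]
 [0.5761 0.1411 0.5974 0.0361 0.1071]
 [0.5692 0.1399 0.5907 0.0344 0.1076]
 [0.5622 0.1387 0.5836 0.0339 0.1069]
 [0.5552 0.1375 0.5766 0.0322 0.1075]
 [0.5481 0.1363 0.5694 0.0317 0.1068]
 [0.5409 0.1351 0.5624 0.0299 0.1073]
 [0.4589 0.1185 0.4797 0.0163 0.1043]
 [0.4508 0.1171 0.4717 0.0143 0.1048]
 [0.4426 0.1157 0.4636 0.0124 0.1054]
 [0.4343 0.1142 0.4552 0.0117 0.1046]
 [0.4262 0.1115 0.4467 0.011  0.1025]
 [0.4177 0.11   0.4383 0.009  0.1031]
 [0.4092 0.1085 0.4299 0.007  0.1036]
 [0.4005 0.107  0.4213 0.0049 0.1042]
 [0.3918 0.1055 0.4127 0.0029 0.1048]]
orange rows (array([137, 138, 139]), array([19, 53, 28])) 291 345Traceback (most recent call last):
  File "<stdin>", line 16, in <module>
    return umr_minimum(a, axis, None, out, keepdims, initial, where)
ValueError: zero-size array to reduction operation minimum which has no identity
```

{"name": "drive_tool", "arguments": {
  "steps": [
    [0,-12.4,-32.6,-9.7,0.0154],
    [0,-12.4,-32.6,-9.7,0.0154],
    [0,-12.4,-32.6,-9.7,0.0154],
    [0,-12.4,-32.6,-9.7,0.0154],
    [0,-12.4,-32.6,-9.7,0.0154],
    [0,-12.4,-32.6,-9.7,0.0154],
    [0,-12.4,-32.6,-9.7,0.0154],
    [0,-12.4,-32.6,-9.7,0.0154],
    [0,-12.4,-32.6,-9.7,0.0154],
    [0,-12.4,-32.6,-9.7,0.0154],
    [0,-12.4,-32.6,-9.7,0.0154],
    [0,0,0,0,0],
    [0,0,0,0,0]
  ]
}}

```text
clock: 3.12
position: [0.3629, -0.2798, 0.1995]
ee_rot: [-3.086, -0.585, 0.002]
force: [-0.1, 0.9, 0.3]
width: 1.0
gripper_force: 0.0
```

Run:
```python
from h import *
import pickle
g=get_image("wrist");pickle.dump(g,open("g2.pkl","wb"))
o=observe();print(o['clock'],o['joints'].round(3),o['position'],o['force'])
T=rot(o['ee_rot']);print('y yaw',np.arctan2(T[1,1],T[0,1]))
im=g['image'];hsv=cv2.cvtColor(im,cv2.COLOR_RGB2HSV)
P=proj(g,[(.456,-.243,.08),(.456,-.243,.03)]);print(P)
b=cv2.cvtColor(im,cv2.COLOR_RGB2BGR);cv2.imwrite("pics/wrist2.png",b)
```

```text
3.1667 [-0.194  0.24   0.896  2.047 -0.229  0.957 -0.372] [ 0.36400048 -0.27844496  0.1996915 ] [ 0.12019545 -0.69764834  0.04094065]
y yaw -1.1937631749851543
[[315.14928606  72.04408617]
 [314.99361267  76.86299249]]
```

View pics/wrist2.png

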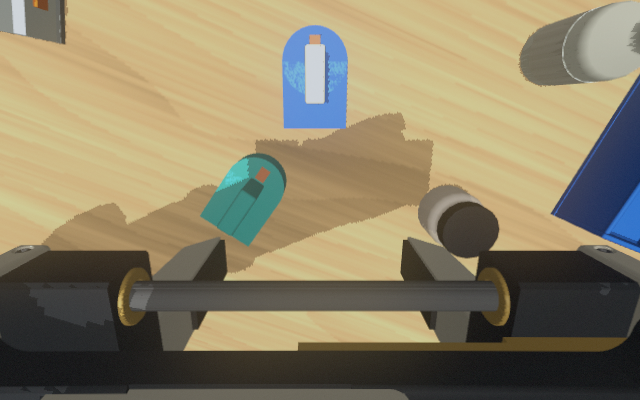

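The pack sits upright in the image, fin centre at (315,74), which matches the projected estimate (315,72). Position and yaw are confirmed, and no neighbour lies under the fingers.

{"name": "drive_tool", "arguments": {
  "steps": [
    [0,31,12,0,0],
    [0,31,12,0,0],
    [0,30.5,12,0,0],
    [0,0,0,-30,0],
    [0,0,0,-30,0],
    [0,0,0,-30,0],
    [0,0,0,-30,0],
    [0,0,0,-20,0],
    [0,0,0,-14,0],
    [0,0,0,0,0],
    [0.5,0,0,0,0],
    [1,0,0,0,0],
    [1,0,0,0,0],
    [1,0,0,0,0],
    [1,0,0,0,0],
    [1,0,0,0,0],
    [1,0,0,0,0],
    [1,0,0,0,0]
  ],
  "grip_force": 30
}}

```text
clock: 4.67
position: [0.4566, -0.2432, 0.0462]
ee_rot: [3.086, 0.587, 0.0]
force: [-0.7, 0.2, 0.5]
width: 0.473
gripper_force: 0.0
```

{"name": "drive_tool", "arguments": {
  "steps": [
    [1,0,0,0,0],
    [1,0,0,0,0],
    [1,0,0,0,0],
    [1,0,0,0,0],
    [1,0,0,0,0],
    [1,0,0,0,0],
    [1,0,0,0,0],
    [1,0,0,0,0],
    [1,0,0,0,0],
    [1,0,0,0,0]
  ]
}}

```text
clock: 5.5
position: [0.4565, -0.2431, 0.046]
ee_rot: [3.086, 0.587, -0.0]
force: [0.2, -0.5, -2.1]
width: 0.171
gripper_force: 30.0
```

{"name": "drive_tool", "arguments": {
  "steps": [
    [1,0,0,20,0],
    [1,0,0,30,0],
    [1,0,0,30,0],
    [1,0,0,20,0],
    [1,-2,30.3,0,-0.019],
    [1,-2,30.3,0,-0.019],
    [1,-2,30.3,0,-0.019],
    [1,-2,30.3,0,-0.019],
    [1,-2,30.3,0,-0.019],
    [1,-2,30.3,0,-0.019],
    [1,-2,30.3,0,-0.019],
    [1,-2,30.3,0,-0.019],
    [1,-2,30.3,0,-0.019],
    [1,-2.7,30.7,0,-0.018],
    [1,0,0,0,0],
    [1,0,0,0,0],
    [1,0,0,0,0]
  ]
}}

```text
clock: 6.92
position: [0.4354, 0.0601, 0.1459]
ee_rot: [3.127, 0.295, -0.001]
force: [0.0, -0.9, -4.6]
width: 0.173
gripper_force: 30.0
```

Run:
```python
from h import *
import pickle
o=observe();print(o['clock'],o['joints'].round(3),o['position'],o['force'])
T=rot(o['ee_rot']);print('y yaw',np.arctan2(T[1,1],T[0,1]),'tilt',T[:,2])
t=get_image("top");s=get_image("scene");pickle.dump((t,s),open("g3.pkl","wb"))
a=cv2.resize(t['image'][165:285,210:330],(400,400),interpolation=cv2.INTER_CUBIC)
b=cv2.resize(s['image'][60:220,290:450],(400,400),interpolation=cv2.INTER_CUBIC)
cv2.imwrite("pics/c3.png",cv2.cvtColor(np.hstack([a,b]),cv2.COLOR_RGB2BGR))
```

```text
6.9167 [-0.975  0.305  0.902  2.156 -0.327  0.821 -1.251] [0.43541519 0.06009146 0.14590314] [ 0.0152777  -0.87061327 -4.56266528]
y yaw -1.3828907071075052 tilt [-6.34587429e-04 -3.07079308e-04 -9.99999752e-01]
```

View pics/c3.png

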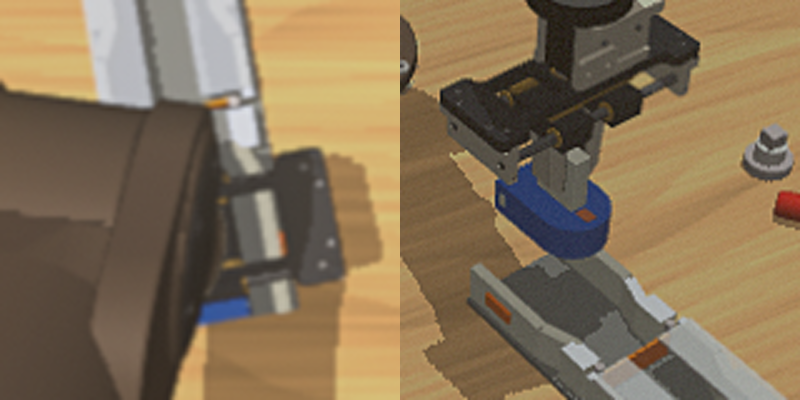

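The pack hangs level and nose-forward above the infeed, held by its fin. Next I lower it.

{"name": "drive_tool", "arguments": {
  "steps": [
    [1,0,0,-30,0],
    [1,0,0,-25,0],
    [1,0,0,-18,0],
    [1,0,0,-8,0],
    [1,0,0,-4,0],
    [1,0,0,-3,0],
    [1,0,0,-2,0],
    [1,0,0,-1.5,0],
    [1,0,0,-1,0],
    [1,0,0,0,0],
    [1,0,0,0,0]
  ]
}}

```text
clock: 7.93
position: [0.4361, 0.0605, 0.0539]
ee_rot: [-3.128, -0.294, -0.001]
force: [-0.9, -0.2, -3.6]
width: 0.17
gripper_force: 30.0
```

{"name": "drive_tool", "arguments": {
  "steps": [
    [1,0,0,-0.5,0],
    [1,0,0,-0.5,0],
    [1,0,0,0,0],
    [1,0,0,0,0]
  ]
}}

```text
clock: 8.27
position: [0.4358, 0.0603, 0.0526]
ee_rot: [3.128, 0.293, -0.0]
force: [0.2, 0.5, -4.1]
width: 0.173
gripper_force: 30.0
```

{"name": "drive_tool", "arguments": {
  "steps": [
    [1,0,0,-0.5,0],
    [1,0,0,0,0],
    [1,0,0,0,0]
  ]
}}

```text
clock: 8.52
position: [0.4358, 0.0603, 0.052]
ee_rot: [3.128, 0.293, -0.0]
force: [-0.3, -0.2, -4.3]
width: 0.171
gripper_force: 30.0
```

{"name": "drive_tool", "arguments": {
  "steps": [
    [1,0,0,-0.5,0],
    [1,0,0,0,0],
    [1,0,0,0,0]
  ]
}}

```text
clock: 8.77
position: [0.4358, 0.0602, 0.0519]
ee_rot: [-3.127, -0.293, -0.0]
force: [-2.9, 0.0, 6.8]
width: 0.171
gripper_force: 30.0
```

{"name": "drive_tool", "arguments": {
  "steps": [
    [1,0,0,-0.5,0],
    [1,0,0,0,0],
    [1,0,0,0,0]
  ]
}}

```text
clock: 9.02
position: [0.4358, 0.0603, 0.0519]
ee_rot: [-3.127, -0.293, -0.0]
force: [-6.5, -1.3, 20.6]
width: 0.171
gripper_force: 30.0
```

{"name": "drive_tool", "arguments": {
  "steps": [
    [1,0,0,-0.0,0],
    [1,0,0,0.8,0],
    [1,0,0,0,0],
    [1,0,0,0,0]
  ]
}}

```text
clock: 9.35
position: [0.436, 0.0603, 0.0519]
ee_rot: [-3.128, -0.293, -0.0]
force: [-2.9, -0.0, 3.2]
width: 0.169
gripper_force: 30.0
```

{"name": "drive_tool", "arguments": {
  "steps": [
    [1,0,0,0.2,0],
    [1,1.96,0.37,0,0],
    [1,1.96,0.37,0,0],
    [1,1.96,0.37,0,0],
    [1,1.96,0.37,0,0],
    [1,1.96,0.37,0,0],
    [1,1.96,0.37,0,0],
    [1,1.96,0.37,0,0],
    [1,1.96,0.37,0,0]
  ]
}}

```text
clock: 10.1
position: [0.4503, 0.063, 0.052]
ee_rot: [-3.127, -0.293, 0.004]
force: [-6.4, -0.8, 10.0]
width: 0.172
gripper_force: 30.0
```

{"name": "drive_tool", "arguments": {
  "steps": [
    [1,1.96,0.37,0,0],
    [1,1.96,0.37,0,0],
    [1,1.96,0.37,0,0],
    [1,1.96,0.37,0,0]
  ]
}}

```text
clock: 10.43
position: [0.4583, 0.0645, 0.052]
ee_rot: [-3.127, -0.293, 0.004]
force: [-5.8, -1.5, 9.1]
width: 0.175
gripper_force: 30.0
```

{"name": "drive_tool", "arguments": {
  "steps": [
    [1,1.96,0.37,0,0],
    [1,1.96,0.37,0,0],
    [1,1.96,0.37,0,0],
    [1,1.96,0.37,0,0]
  ]
}}

```text
clock: 10.77
position: [0.4662, 0.066, 0.052]
ee_rot: [-3.128, -0.293, 0.003]
force: [-4.8, -0.5, 8.2]
width: 0.174
gripper_force: 30.0
```

{"name": "drive_tool", "arguments": {
  "steps": [
    [1,0.98,0.19,0.3,0],
    [1,1.96,0.37,0.1,0],
    [1,1.96,0.37,0,0],
    [1,1.96,0.37,0,0]
  ]
}}

```text
clock: 11.1
position: [0.4744, 0.0677, 0.0523]
ee_rot: [3.128, 0.294, 0.0]
force: [0.7, -0.2, -3.9]
width: 0.174
gripper_force: 30.0
```

{"name": "drive_tool", "arguments": {
  "steps": [
    [1,1.96,0.37,0,0],
    [1,1.96,0.37,0,0],
    [1,1.96,0.37,0,0],
    [1,1.96,0.37,0,0]
  ]
}}

```text
clock: 11.43
position: [0.4821, 0.0691, 0.0524]
ee_rot: [3.128, 0.294, -0.0]
force: [0.5, -0.2, -3.3]
width: 0.172
gripper_force: 30.0
```

{"name": "drive_tool", "arguments": {
  "steps": [
    [1,1.96,0.37,0,0],
    [1,1.96,0.37,0,0],
    [1,1.96,0.37,0,0],
    [1,1.96,0.37,0,0]
  ]
}}

```text
clock: 11.77
position: [0.4899, 0.0705, 0.0524]
ee_rot: [3.128, 0.294, -0.0]
force: [-1.1, -0.1, -4.8]
width: 0.169
gripper_force: 30.0
```

{"name": "drive_tool", "arguments": {
  "steps": [
    [1,1.96,0.37,0,0],
    [1,1.96,0.37,0,0],
    [1,1.96,0.37,0,0]
  ]
}}

```text
clock: 12.02
position: [0.4947, 0.0714, 0.0521]
ee_rot: [-3.128, -0.293, 0.003]
force: [-5.1, -0.1, -2.3]
width: 0.173
gripper_force: 30.0
```

{"name": "drive_tool", "arguments": {
  "steps": [
    [1,1.96,0.37,0,0],
    [1,1.96,0.37,0,0],
    [1,1.96,0.37,0,0]
  ]
}}

```text
clock: 12.27
position: [0.5, 0.0725, 0.0521]
ee_rot: [-3.128, -0.293, 0.005]
force: [-8.5, -1.3, 3.1]
width: 0.173
gripper_force: 30.0
```

{"name": "drive_tool", "arguments": {
  "steps": [
    [1,1.96,0.37,0,0],
    [1,1.96,0.37,0,0],
    [1,1.96,0.37,0,0]
  ]
}}

```text
clock: 12.52
position: [0.5048, 0.0734, 0.0522]
ee_rot: [-3.127, -0.293, 0.008]
force: [-13.3, -2.1, 10.1]
width: 0.171
gripper_force: 30.0
```

{"name": "drive_tool", "arguments": {
  "steps": [
    [1,1.96,0.37,0,0],
    [1,1.96,0.37,0,0],
    [1,1.96,0.37,0,0]
  ]
}}

```text
clock: 12.77
position: [0.5098, 0.0742, 0.0522]
ee_rot: [-3.127, -0.292, 0.01]
force: [-16.0, -3.1, 14.9]
width: 0.175
gripper_force: 30.0
```

{"name": "drive_tool", "arguments": {
  "steps": [
    [1,1.96,0.37,0,0],
    [1,1.96,0.37,0,0],
    [1,1.96,0.37,0,0]
  ]
}}

```text
clock: 13.02
position: [0.5151, 0.0751, 0.0523]
ee_rot: [-3.127, -0.292, 0.012]
force: [-18.0, -3.2, 17.4]
width: 0.177
gripper_force: 30.0
```

{"name": "drive_tool", "arguments": {
  "steps": [
    [1,0,0,0.4,0],
    [1,0,0,0.4,0],
    [1,0,0,0,0]
  ]
}}

```text
clock: 13.27
position: [0.5164, 0.0756, 0.0524]
ee_rot: [-3.128, -0.293, 0.008]
force: [-8.1, -2.1, -3.3]
width: 0.17
gripper_force: 30.0
```

{"name": "drive_tool", "arguments": {
  "steps": [
    [1,1.96,0.37,0,0],
    [1,1.96,0.37,0,0],
    [1,1.96,0.37,0,0]
  ]
}}

```text
clock: 13.52
position: [0.5221, 0.0766, 0.0524]
ee_rot: [-3.128, -0.293, 0.009]
force: [-9.6, -2.0, -1.3]
width: 0.169
gripper_force: 30.0
```

{"name": "drive_tool", "arguments": {
  "steps": [
    [1,1.96,0.37,0.1,0],
    [1,1.96,0.37,0,0],
    [1,1.96,0.37,0,0]
  ]
}}

```text
clock: 13.77
position: [0.5283, 0.0778, 0.0524]
ee_rot: [3.128, 0.293, -0.008]
force: [-7.7, -2.0, -4.0]
width: 0.17
gripper_force: 30.0
```

{"name": "drive_tool", "arguments": {
  "steps": [
    [1,1.96,0.37,0.1,0],
    [1,1.96,0.37,0,0],
    [1,1.96,0.37,0,0]
  ]
}}

```text
clock: 14.02
position: [0.5345, 0.0789, 0.0526]
ee_rot: [3.128, 0.293, -0.007]
force: [-6.2, -1.4, -3.7]
width: 0.171
gripper_force: 30.0
```

{"name": "drive_tool", "arguments": {
  "steps": [
    [1,1.96,0.37,0,0],
    [1,1.96,0.37,0,0],
    [1,1.96,0.37,0,0],
    [1,1.96,0.37,0,0]
  ]
}}

```text
clock: 14.35
position: [0.543, 0.0806, 0.0527]
ee_rot: [3.128, 0.293, -0.006]
force: [-4.6, -0.7, -4.9]
width: 0.172
gripper_force: 30.0
```

{"name": "drive_tool", "arguments": {
  "steps": [
    [1,1.96,0.37,0,0],
    [1,1.96,0.37,0,0],
    [1,1.96,0.37,0,0],
    [1,1.96,0.37,0,0]
  ]
}}

```text
clock: 14.68
position: [0.5522, 0.0823, 0.0532]
ee_rot: [3.128, 0.293, -0.001]
force: [-4.4, -0.1, -4.2]
width: 0.173
gripper_force: 30.0
```

{"name": "drive_tool", "arguments": {
  "steps": [
    [1,1.96,0.37,0,0],
    [1,1.96,0.37,0,0],
    [1,1.96,0.37,0,0],
    [1,1.96,0.37,0,0]
  ]
}}

```text
clock: 15.02
position: [0.5608, 0.0839, 0.0535]
ee_rot: [3.128, 0.294, 0.001]
force: [-3.4, -0.9, -4.1]
width: 0.174
gripper_force: 30.0
```

{"name": "drive_tool", "arguments": {
  "steps": [
    [1,1.96,0.37,0,0],
    [1,1.96,0.37,0,0],
    [1,1.96,0.37,0,0],
    [1,1.96,0.37,0,0]
  ]
}}

```text
clock: 15.35
position: [0.5684, 0.0853, 0.0535]
ee_rot: [3.128, 0.293, 0.0]
force: [-3.2, -1.0, -3.9]
width: 0.172
gripper_force: 30.0
```

{"name": "drive_tool", "arguments": {
  "steps": [
    [1,1.96,0.37,-0.5,0],
    [1,1.96,0.37,-0.5,0],
    [1,1.96,0.37,0,0],
    [1,1.96,0.37,0,0],
    [1,1.96,0.37,0,0],
    [1,1.96,0.37,0,0]
  ]
}}

```text
clock: 15.85
position: [0.5801, 0.0875, 0.0524]
ee_rot: [3.128, 0.294, -0.0]
force: [-3.0, -0.9, -3.8]
width: 0.172
gripper_force: 30.0
```

{"name": "drive_tool", "arguments": {
  "steps": [
    [1,1.96,0.37,0,0],
    [1,1.96,0.37,0,0],
    [1,1.96,0.37,0,0],
    [1,1.96,0.37,0,0],
    [1,1.96,0.37,0,0],
    [1,1.96,0.37,0,0]
  ]
}}

```text
clock: 16.35
position: [0.5919, 0.0897, 0.0524]
ee_rot: [3.128, 0.293, -0.0]
force: [-2.6, -1.1, -4.3]
width: 0.175
gripper_force: 30.0
```

{"name": "drive_tool", "arguments": {
  "steps": [
    [1,1.96,0.37,0,0],
    [1,1.96,0.37,0,0],
    [1,1.96,0.37,0,0],
    [1,1.96,0.37,0,0],
    [1,1.96,0.37,0,0],
    [1,1.96,0.37,0,0]
  ]
}}

```text
clock: 16.85
position: [0.6036, 0.092, 0.0524]
ee_rot: [-3.128, -0.294, 0.0]
force: [-2.5, -1.1, -3.7]
width: 0.174
gripper_force: 30.0
```

{"name": "drive_tool", "arguments": {
  "steps": [
    [1,1.96,0.37,0,0],
    [1,1.96,0.37,0,0],
    [1,1.96,0.37,0,0],
    [1,1.96,0.37,0,0]
  ]
}}

```text
clock: 17.18
position: [0.6115, 0.0935, 0.0524]
ee_rot: [3.128, 0.294, -0.0]
force: [-3.3, -0.6, -3.4]
width: 0.168
gripper_force: 30.0
```

{"name": "drive_tool", "arguments": {
  "steps": [
    [1,1.96,0.37,0,0],
    [1,1.96,0.37,0,0],
    [1,1.96,0.37,0,0],
    [1,1.96,0.37,0,0],
    [1,1.96,0.37,0,0],
    [1,0.98,0.19,0,0]
  ]
}}

```text
clock: 17.68
position: [0.6228, 0.0957, 0.0526]
ee_rot: [3.128, 0.294, 0.001]
force: [0.4, -0.2, -3.6]
width: 0.172
gripper_force: 30.0
```

{"name": "drive_tool", "arguments": {
  "steps": [
    [1,0.98,0.19,0,0],
    [1,0.98,0.19,0,0],
    [1,0.98,0.19,0,0]
  ]
}}

```text
clock: 17.93
position: [0.6251, 0.0961, 0.0524]
ee_rot: [3.128, 0.294, -0.0]
force: [1.0, -0.4, -4.4]
width: 0.172
gripper_force: 30.0
```

{"name": "drive_tool", "arguments": {
  "steps": [
    [1,0.98,0.19,0,0],
    [1,0.98,0.19,0,0],
    [1,0.98,0.19,0,0]
  ]
}}

```text
clock: 18.18
position: [0.628, 0.0966, 0.0524]
ee_rot: [3.128, 0.293, -0.0]
force: [0.1, 0.1, -4.8]
width: 0.174
gripper_force: 30.0
```

{"name": "drive_tool", "arguments": {
  "steps": [
    [1,0.98,0.19,0,0],
    [1,0.98,0.19,0,0],
    [1,0.98,0.19,0,0]
  ]
}}

```text
clock: 18.43
position: [0.631, 0.0972, 0.0524]
ee_rot: [3.128, 0.293, -0.0]
force: [-0.2, -0.4, -4.3]
width: 0.172
gripper_force: 30.0
```

Flap drag has gone, so the flaps are shut behind the pack. I keep feeling forward for the pad.

{"name": "drive_tool", "arguments": {
  "steps": [
    [1,0.98,0.19,0,0],
    [1,0.98,0.19,0,0],
    [1,0.98,0.19,0,0]
  ]
}}

```text
clock: 18.68
position: [0.6329, 0.0976, 0.0522]
ee_rot: [-3.128, -0.293, 0.003]
force: [-5.2, -0.0, -1.7]
width: 0.174
gripper_force: 30.0
```

{"name": "drive_tool", "arguments": {
  "steps": [
    [1,0.98,0.19,0,0],
    [1,0.98,0.19,0,0],
    [1,0.98,0.19,0,0]
  ]
}}

```text
clock: 18.93
position: [0.6345, 0.0978, 0.0523]
ee_rot: [-3.127, -0.293, 0.007]
force: [-10.7, -1.6, 5.5]
width: 0.171
gripper_force: 30.0
```

{"name": "drive_tool", "arguments": {
  "steps": [
    [1,0.98,0.19,0,0],
    [1,0.98,0.19,0,0],
    [1,0.98,0.19,0,0]
  ]
}}

```text
clock: 19.18
position: [0.6366, 0.0982, 0.0523]
ee_rot: [-3.127, -0.292, 0.01]
force: [-13.7, -1.5, 9.6]
width: 0.175
gripper_force: 30.0
```

{"name": "drive_tool", "arguments": {
  "steps": [
    [1,0.98,0.19,0,0],
    [1,0.98,0.19,0,0]
  ]
}}

```text
clock: 19.35
position: [0.638, 0.0985, 0.0524]
ee_rot: [-3.127, -0.292, 0.011]
force: [-17.7, -1.2, 11.5]
width: 0.169
gripper_force: 30.0
```

{"name": "drive_tool", "arguments": {
  "steps": [
    [1,0,0,0.4,0],
    [1,0,0,0.3,0],
    [1,0,0,0,0]
  ]
}}

```text
clock: 19.6
position: [0.6381, 0.0985, 0.0524]
ee_rot: [-3.128, -0.292, 0.011]
force: [-11.8, -0.9, 3.7]
width: 0.177
gripper_force: 30.0
```

{"name": "drive_tool", "arguments": {
  "steps": [
    [1,0.98,0.19,0.3,0],
    [1,0.98,0.19,0.1,0],
    [1,0,0,0,0]
  ]
}}

```text
clock: 19.85
position: [0.6396, 0.0988, 0.0525]
ee_rot: [-3.128, -0.292, 0.013]
force: [-13.3, -2.4, 2.5]
width: 0.176
gripper_force: 30.0
```

{"name": "drive_tool", "arguments": {
  "steps": [
    [1,0.98,0.19,0.2,0],
    [1,0.98,0.19,0.1,0],
    [1,0,0,0,0]
  ]
}}

```text
clock: 20.1
position: [0.641, 0.099, 0.0526]
ee_rot: [-3.128, -0.292, 0.014]
force: [-14.5, -2.4, 2.5]
width: 0.171
gripper_force: 30.0
```

{"name": "drive_tool", "arguments": {
  "steps": [
    [1,0.7,0.13,0.2,0],
    [1,0,0,0,0],
    [1,0,0,0,0]
  ]
}}

```text
clock: 20.35
position: [0.6414, 0.0992, 0.0526]
ee_rot: [-3.128, -0.292, 0.015]
force: [-13.9, -2.1, 1.5]
width: 0.172
gripper_force: 30.0
```

{"name": "drive_tool", "arguments": {
  "steps": [
    [1,0.8,0.15,0.2,0],
    [1,0,0,0,0],
    [1,0,0,0,0]
  ]
}}

```text
clock: 20.6
position: [0.6421, 0.0993, 0.0528]
ee_rot: [-3.128, -0.292, 0.015]
force: [-15.5, -2.3, 2.7]
width: 0.173
gripper_force: 30.0
```

{"name": "drive_tool", "arguments": {
  "steps": [
    [1,-0.49,-0.09,-0.2,0],
    [1,-0.49,-0.09,-0.2,0],
    [1,-0.49,-0.09,-0.2,0],
    [1,-0.49,-0.09,-0.2,0],
    [1,0,0,0,0]
  ]
}}

```text
clock: 21.02
position: [0.6419, 0.0992, 0.0526]
ee_rot: [-3.128, -0.292, 0.01]
force: [-10.2, -1.5, 0.5]
width: 0.171
gripper_force: 30.0
```

{"name": "drive_tool", "arguments": {
  "steps": [
    [1,-0.49,-0.09,-0.1,0],
    [1,-0.49,-0.09,-0.1,0],
    [1,-0.49,-0.09,0,0],
    [1,0,0,0,0]
  ]
}}

```text
clock: 21.35
position: [0.6417, 0.0992, 0.0526]
ee_rot: [3.128, 0.293, -0.006]
force: [-5.3, -1.4, -1.8]
width: 0.173
gripper_force: 30.0
```

{"name": "drive_tool", "arguments": {
  "steps": [
    [1,-0.49,-0.09,-0.2,0],
    [1,-0.25,-0.05,-0.2,0],
    [1,0,0,0,0]
  ]
}}

```text
clock: 21.6
position: [0.6417, 0.0992, 0.0525]
ee_rot: [-3.128, -0.293, 0.004]
force: [-5.3, -0.6, -1.4]
width: 0.17
gripper_force: 30.0
```

{"name": "drive_tool", "arguments": {
  "steps": [
    [0.7,0,0,0,0],
    [0.7,0,0,0,0],
    [0.6,0,0,0,0],
    [0.6,0,0,0,0],
    [0.5,0,0,0,0],
    [0.5,0,0,0,0],
    [0.5,0,0,0,0],
    [0.5,0,0,0,0],
    [0.5,0,0,0,0]
  ]
}}

```text
clock: 22.35
position: [0.6429, 0.0995, 0.0528]
ee_rot: [3.128, 0.294, -0.0]
force: [0.4, 0.9, -0.3]
width: 0.498
gripper_force: 0.0
```

{"name": "drive_tool", "arguments": {
  "steps": [
    [0.5,0,0,4,0],
    [0.5,0,0,15,0],
    [0.5,0,0,30,0],
    [0.5,0,0,35,0],
    [0.5,0,0,35,0],
    [0.5,0,0,35,0],
    [0.5,-30,0,25,0],
    [0.5,-40,0,0,0],
    [0.5,-40,0,0,0],
    [0.5,-40,0,0,0],
    [0.5,0,0,0,0],
    [0.5,0,0,0,0]
  ]
}}

```text
clock: 23.35
position: [0.4906, 0.1002, 0.2321]
ee_rot: [-3.125, -0.296, 0.002]
force: [0.2, -0.1, 1.8]
width: 0.497
gripper_force: 0.0
```

Run:
```python
from h import *
o=observe();print(o['clock'],o['position'],o['force'])
t=get_image("wrist");s=get_image("scene")
a=cv2.resize(t['image'][0:250,180:460],(448,400),interpolation=cv2.INTER_CUBIC)
b=cv2.resize(s['image'][150:310,350:490],(350,400),interpolation=cv2.INTER_CUBIC)
cv2.imwrite("pics/c4.png",cv2.cvtColor(np.hstack([a,b]),cv2.COLOR_RGB2BGR))
```

```text
23.35 [0.49061995 0.10023998 0.23209698] [ 0.20563768 -0.10250322  1.7941276 ]
```

View pics/c4.png

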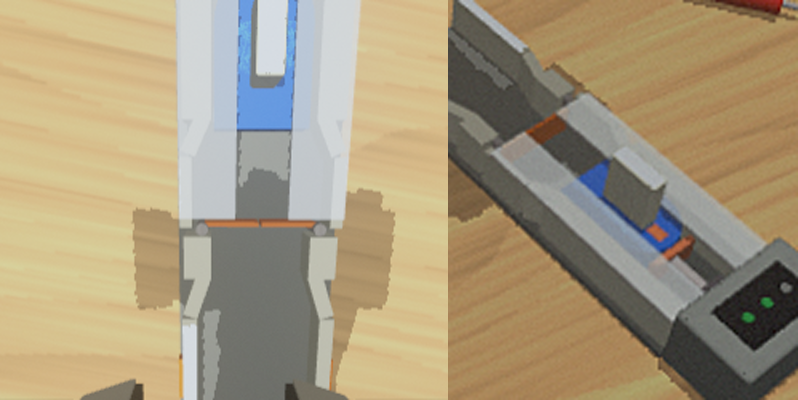

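Right panel: the pack lies level in the bay with its nose against the pad. Left panel: the orange flaps are shut in line behind it (row 223). I check the pad shift against the first picture.

Run:
```python
from h import *
import pickle
G=pickle.load(open("g0.pkl","rb"))
c,s=np.cos(.188),np.sin(.188)
def dock(p): d=p[:2]-[.534,.079]; return [c*d[0]+s*d[1],-s*d[0]+c*d[1]]
for nm,win in(("scene",(425,233,460,262)),("top",(243,125,265,147))):
  for g in (G[nm],get_image(nm)):
    u0,v0,u1,v1=win
    hsv=cv2.cvtColor(g['image'],cv2.COLOR_RGB2HSV)[v0:v1,u0:u1]
    m=cv2.inRange(hsv,(3,110,90),(16,255,255));N,l,st,ce=cv2.connectedComponentsWithStats(m)
    for i in range(1,N):
        if st[i,4]>8: print(nm,st[i,:5],ce[i]+[u0,v0],np.round(dock(onplane(g,[ce[i]+[u0,v0]],.03)[0]),4))
```

```text
scene [ 8  9 13  9 50] [439.14 246.04] [0.1451 0.007 ]
scene [ 5  7  7  6 24] [433.20833333 242.41666667] [0.1323 0.0043]
scene [11 11 12 10 49] [441.65306122 248.65306122] [0.1523 0.0063]
top [ 4 11 13  5 46] [252.67391304 137.93478261] [0.1468 0.0007]
top [ 3  8 13  4 25] [251.52 134.32] [0.1559 0.0019]
```

The pad has moved back by clearly more than 4 mm (about 7–9 mm in the pictures), and the pack is free. I hand the job in.

```bash
python3 -c "
from cell import arm
print(arm.sign_off())"
```

```text
the job is handed in; nothing more can be done
None
```

The blue pack is in the bay with the contact pad pressed back (last push about 15 N), flaps shut behind it, gripper clear and the spare pack left alone; I handed the job in at about 23 s and got no verdict back, and the tool force briefly read about 18 N forward and 20 N vertically.

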